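Unhook the cabinet bucket with the reach-hook

ROBOT

A 6-joint arm with a two-finger parallel gripper is mounted at the origin on the work surface. World frame = base frame: x ahead of the robot, y to its left, z up, the work surface at z = 0. Lengths are in m, angles in degrees, forces in N, time in s.
With the tool pointing down it reaches from about 0.375 to 0.9 m from the base axis. Payload 3.1 kg.
Tool frame: the origin (TCP) lies on the centre line of the jaws, within the pads' length; the fingertips stand 19 mm ahead of it and the grasp point (between the pads) is the TCP (tips_ahead is the distance from the TCP to the fingertips, in m); z points along the fingers, y is the line along which they close (so a half turn about z gives the same grasp; the last joint's range is limited). The gripper opens to 87 mm and grips with 3 to 60 N. Pads are 19 mm wide; open, the fingers measure 117 mm over their backs; the gripper's body (75 mm by 190 mm) begins 51 mm behind the grasp point.
Start: joints at [55.491, 30.224, 82.088, -0, 67.689, -10.227], TCP at [0.257, 0.57, 0.242] pointing down, gripper open.
Joint ranges: [-176.69, 176.69], [-43.24, 126.21], [12.49, 139.97], [-82, 262], [0, 151.66], [-163.58, 163.58]. Speed limits (degrees/s): [159.86, 159.86, 180, 180, 180, 180].

INTERFACE

Orientations are given as a 3x3 rotation matrix whose columns are the frame's x, y, z axes.
In Python, from rig import read_state, capture, hand_in, trace, landmark_of, tips_ahead gives the robot as it stands.
- The arm moves only by the shell command python3 -m jog 'ROWS'. ROWS is JSON, a list of rows, each an object of numbers: "tx", "ty", "tz": the shift along the tool's x, y, z in cm; "roll": the turn about the tool's z in rad; "jaw": the opening, from 0 (shut) to 1 (fully open). A call has 1 to 8 rows; each row shifts and turns the commanded pose from where the row before left it, along the tool's axes as they then stand; what a row does not reach is not made up. A row lasts 1/10 s, in which the tool goes at most 50 mm and 8.59 degrees, less where a joint would pass 70% of its speed; a pose out of reach is approached as far as the arm can. A call with a gripper value outside its range is refused whole. The fingers move at their own pace and stop on an object; the grip force is fixed at half the most. Time passes only in rows, so rows that do not move let the fingers close. It gives the time, the measured TCP pose, the force, the opening and the grip force at its end, in the units of the state.
- read_state(): the state, without advancing time (a new reading comes with each control period).
- capture(name): name is "scene" or "top" or "wrist"; returns a dict with "img" (384x512x3 uint8, red, green, blue), "vertical_fov" (degrees; the focal length in pixels is half the picture's height over the tangent of half this angle, whatever the lens; pixels are square), "cx", "cy" (the principal point, pixels), "cam_to_world" (4x4, takes a point from camera to world coordinates); the wrist camera has in their place "tool_from_camera" (4x4, takes a point from camera to tool coordinates, whose origin is the TCP and whose axes are the flange's). Camera axes: x right, y up, looking along -z (the intrinsics and any distortion apply to the point x, -y, -z); pixel columns grow to the right and rows downward; lengths in m; the calibration is good to about 2 mm. A picture is of the moment at which its call begins: read the wrist's pose just before it. There is no depth.
- hand_in(): hands the job in; it is judged then, once.
Trained networks look in the newest picture that a camera, given by its name, has taken for a name from the list of things; names that differ only in an ending like _2 or _b are one class to them, and where a whole thing is asked for, a point or a joint stands for the part that bears it (a point fixed in the world has none). Each returns a list of dicts, best first, with "p" (0 to 1); they miss things now and then, are a little off and sometimes report something else, mostly with a low value. They report only what shows in the picture. A call takes as long as a camera call. They do not tell look-alikes from the thing itself.
- trace(camera, thing): "pixels" (384x512 bool, what is visible of it) and "bbox" ([left, top, width, height] in pixels, round what is visible of it).
- landmark_of(camera, thing): "point" ([row, column] in pixels: a listed point, or the origin of a listed thing).
The state is a dict: "time_s": time; "joint_positions": joint angles; "qvel": joint speeds; "tau": joint torques, N m; "position": TCP position; "tcp_rot": TCP orientation; "force": force on the tool from outside, world axes, zero at the start; "moment": the same for the moment, N m; "opening": opening from 0.0 (shut) to 1.0 (fully open); "grasp_force": force on a finger pad.
Only numpy, scipy, OpenCV 4.12 (cv2) and the standard library are available. Lean on these libraries where they do the work, as an engineer would, in place of code of your own. Each camera call takes 0.05 s, during which the arm holds its last target. There are 200 camera calls.

TASK

Take the wooden-handled steel reach-hook out of its slotted holder and use it to lift the hanging red bucket by its bail up and off the two pegs, touching the bucket with the hook only, never with the gripper. Set the bucket down gently, upright, inside the rim of the white drip saucer, then put the reach-hook back in its holder with the cross-plate lying flat on both arms, close to where it rested at first, and let go. Do not disturb the cruet, the plunger cup or the jar.

Things in the scene. Friction and masses are not known exactly. Their poses are not given: they have to be found in the camera images.
- hook: Loose reach-hook, about 0.18 kg. Origin: centre of the underside of its flat steel cross-plate, 36 (x) x 72 (y) x 6 mm; z up. On the plate stands a wooden grip block 20 (x) x 24 (y) mm, top 58 mm above the origin. Below the plate a bent steel strip forms the hook (see throat).
- throat (a point): On the reach-hook, (0,0,-90 mm) from its origin: lowest point of the strip's centre line, which runs in mm (x,z) from the hook's origin (0,0) (0,-18) (-30,-35) (-30,-75) (0,-90) (16,-74). Strip 16 mm wide in y, 5 mm thick. Throat opens upward, free tip at +x with top at z -71; lowest metal z -94. An 8 mm bar hangs with its centre 8 mm above this point.
- holder: Fixed plywood holder of the reach-hook. Origin on the shelf below the resting place, z up, +x from its open front to its back board (18 x 86 mm, 160 mm high, centred at x = 61 mm; its foot is 120 mm wide, x = 30 to 100 mm, 14 mm high).
- rest (a point): On the holder at (0,0,160 mm), level with the tops of its two arms: the reach-hook's origin is kept here, its x and y along the holder's (at the start within 5 mm). The arms run along x from -37 to 53 mm, each 22 mm wide at y = +-32 mm, 12 mm thick; the 42 mm slot between them is open to -x and upward.
- bracket: Fixed plywood upright with two steel pegs pointing to its -x. Origin on the shelf below the peg seats, z up. The upright is 70 mm wide (y), 215 mm high, x = 87 to 117 mm; foot 100 mm wide, 14 mm high, x = 72 to 132 mm.
- bucket: Loose open red plastic bucket, about 0.25 kg. Origin: centre of its underside, z up. Height 95 mm, radius 43 mm at the base, 55 mm at the rim. It hangs by its bail on the pegs, its y axis along the bracket's.
- bail (a point): Centre of the bail's bar, 145 mm above the bucket's underside. The rigid upright steel bail, 8 mm thick, stands across the mouth in the bucket's y-z plane: a straight level bar from y = -43 to 43 mm, then sides down to the rim at y = +-56 mm.
- saucer: Fixed white round drip saucer. Origin: centre of its underside. Outer radius 78 mm, flat floor 4 mm above the shelf, inner radius about 70 mm, rim 12 mm high.
- cruet: Glass vinegar cruet with its stopper (loose, fragile), standing; origin: centre of its underside. Radius 30 mm, height 152 mm. Leave alone.
- plunger: Black plunger cup (loose), standing mouth down; origin: centre of its underside. Radius 50 mm, height 74 mm. Leave alone.
- jar: Closed white storage jar with a steel lid (loose), standing; origin: centre of its underside. Radius 32 mm, height 95 mm. Leave alone.
- seats (a point): On the bracket at (0,0,182 mm), midway between the peg seats. The pegs lie at y = +-28 mm, 8 mm thick; their centre lines run in mm (x,z) from the bracket's origin (95,194) (0,182) (-16,196), so each ends in an upturned tip, top at z = 200 mm. The bail's bar lies in these seats.
Mind the look-alikes: they are no part of the job. Leave any blue or orange look-alike of the hook alone.

How it is judged (in metres and radians):
On the way, in this order (a step that is already met when the one before it is completed fails the run):
1. the reach-hook is lifted clear of its holder (z of hook in the frame of rest above 0.008 m and contact force between hook and holder below 0.05 N and contact force between the fingers and hook above 1 N), for 0.1 s.
2. the bucket hangs from the reach-hook, free of the pegs (contact force between hook and bucket above 0.8 N and contact force between bucket and bracket below 0.05 N and height (world z) of bucket above 0.055 m and angle between bucket's own z axis and vertical below 0.5 rad), for 0.2 s.
3. the bucket stands upright in the saucer, free of the reach-hook (horizontal distance between bucket and saucer below 0.028 m and height (world z) of bucket below 0.008 m and angle between bucket's own z axis and vertical below 0.06 rad and contact force between hook and bucket below 0.05 N and linear speed of bucket below 0.03 m/s), for 0.2 s.
At the end, for the whole second after the job is handed in: Bucket upright (within 0.06 rad) and still on the saucer floor, centres within 28 mm; reach-hook at rest in its holder, cross-plate flat on both arms (height within 6 mm, tilt under 0.08 rad), within 20 mm and 0.35 rad of its kept place (horizontal distance between bucket and saucer below 0.028 m and height (world z) of bucket below 0.008 m and angle between bucket's own z axis and vertical below 0.06 rad and linear speed of each of bucket, hook below 0.03 m/s and z of hook in the frame of rest between -0.006 and 0.006 m and horizontal distance between hook and rest below 0.02 m and angle between hook's own z axis and vertical below 0.08 rad and angle between the x axis of hook and the x axis of holder, either way round below 0.35 rad); the robot touches nothing.
It fails at once if the gripper or arm touches the bucket (contact force between any of the fingers, the arm and bucket above 0.5 N).
It fails at once if the bucket is dropped or flung (faster than 0.6 m/s) (linear speed of bucket above 0.6 m/s).
It fails at once if the cruet is moved by more than 15 mm or tipped (distance of cruet from where it was at the start of the episode above 0.015 m or angle between cruet's own z axis and vertical above 0.2 rad).
It fails at once if the plunger cup or the jar is moved by more than 15 mm or tipped (distance of any of plunger, jar from where it was at the start of the episode above 0.015 m or angle between any of plunger, jar's own z axis and vertical above 0.2 rad).
It also fails if it takes over 72 s, if anything falls off the work surface, if the arm or the gripper's body presses on something with over 40 N, if the wrist force passes 120 N, or if a joint passes its speed limit or range.

## Working session

There is one attempt and no reset: what is moved stays moved. The work goes in short steps, Python scripts to look and compute and a shell command to move; the robot and the scene stay as the last step left them, time stands still between calls to the robot, and variables do not carry over. Pictures are saved under pics/ and viewed, at most 10 in all, crops included, and the job is handed in when it is done.

```bash
mkdir -p pics; ls; cat > h.py <<'E'
import numpy as np,cv2
from rig import *
def snap(n,f):
    c=capture(n); cv2.imwrite('pics/'+f,c['img'][:,:,::-1]); return c
def look(n,things):
    for t in things:
        for d in landmark_of(n,t)[:3]: print(n,t,'p',round(d['p'],2),np.round(d['point'],1))
def ray(c,pt,T=None):
    T=c['cam_to_world'] if T is None else T
    f=192/np.tan(np.radians(c['vertical_fov'])/2)
    d=np.array([(pt[1]-c['cx'])/f,-(pt[0]-c['cy'])/f,-1]); T=np.array(T)
    return T[:3,3],T[:3,:3]@d
def atz(c,pt,z,T=None):
    o,d=ray(c,pt,T); return o+d*(z-o[2])/d[2]
def tri(rs):
    A=0;b=0
    for o,d in rs:
        d=d/np.linalg.norm(d);P=np.eye(3)-np.outer(d,d);A=A+P;b=b+P@o
    x=np.linalg.solve(A,b)
    return x,[np.linalg.norm((np.eye(3)-np.outer(d,d)/(d@d))@(x-o)) for o,d in rs]
E
python3 - <<'E'
from h import *
np.set_printoptions(suppress=True,precision=4)
s=read_state();print(s['position'],s['tcp_rot'],s['force'],s['time_s'])
for n in ['scene','top']:
    c=snap(n,n+'0.png');print({k:(np.array(v)) for k,v in c.items() if k!='img'})
    look(n,['hook','throat','holder','rest','bracket','seats','bucket','bail','saucer','cruet','plunger','jar'])
E
```

```text
pics
[0.2566 0.5691 0.2406] [[-0.9115  0.4113 -0.0012]
 [ 0.4113  0.9115 -0.0018]
 [ 0.0004 -0.0022 -1.    ]] [-0.1845 -0.7098  0.2331] 0.0
{'vertical_fov': array(46.6364), 'cx': array(248.9641), 'cy': array(191.4805), 'cam_to_world': array([[-0.1871, -0.5552,  0.8104,  1.6316],
       [ 0.9822, -0.1197,  0.1448,  0.3662],
       [ 0.0165,  0.823 ,  0.5677,  0.9604],
       [ 0.    ,  0.    ,  0.    ,  1.    ]])}
scene hook p 0.9 [209.6 336.7]
scene hook p 0.73 [222.7 389.1]
scene hook p 0.65 [256.3 333.9]
scene throat p 0.77 [219.5 316.6]
scene throat p 0.64 [213.1 398.5]
scene throat p 0.59 [240.9 339.2]
scene holder p 0.72 [226.2 272.3]
scene rest p 0.59 [188.6 278.7]
scene bracket p 0.71 [247.2 205.2]
scene seats p 0.73 [203.  202.9]
scene bucket p 0.97 [237.8 208.1]
scene bail p 0.94 [201.4 200.3]
scene bail p 0.36 [279.6 275.7]
scene saucer p 0.9 [212.3 135.6]
scene cruet p 0.83 [210.5 200.1]
scene plunger p 0.75 [280.3 273.1]
scene jar p 0.93 [255.6 110.7]
{'vertical_fov': array(51.4439), 'cx': array(259.3529), 'cy': array(192.4746), 'cam_to_world': array([[ 0.005 ,  0.9988, -0.0497,  0.4157],
       [-0.9999,  0.0056,  0.013 ,  0.1815],
       [ 0.0133,  0.0496,  0.9987,  1.2715],
       [ 0.    ,  0.    ,  0.    ,  1.    ]])}
top hook p 0.9 [198.8 229.7]
top hook p 0.84 [154.3 168.7]
top hook p 0.62 [235.7 170.7]
top throat p 0.91 [183.7 167.9]
top throat p 0.88 [200.3 235.5]
top throat p 0.8 [217.  192.2]
top holder p 0.56 [201.4 234.2]
top rest p 0.87 [200.  230.9]
top seats p 0.75 [146.  303.3]
top bucket p 0.85 [153.4 302.4]
top bail p 0.68 [143.2 306.6]
top saucer p 0.57 [199.  386.4]
top cruet p 0.58 [214.  318.2]
top plunger p 0.57 [121.8 227.6]
top jar p 0.65 [128.6 383.6]
```

View pics/scene0.png

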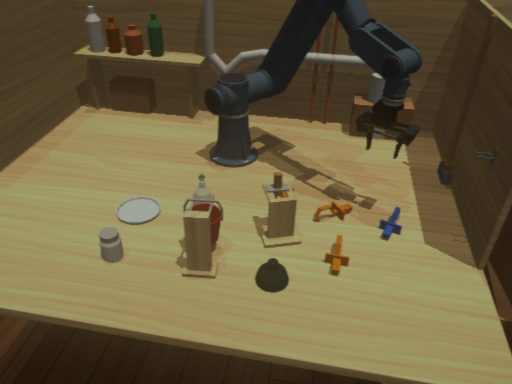

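View pics/top0.png

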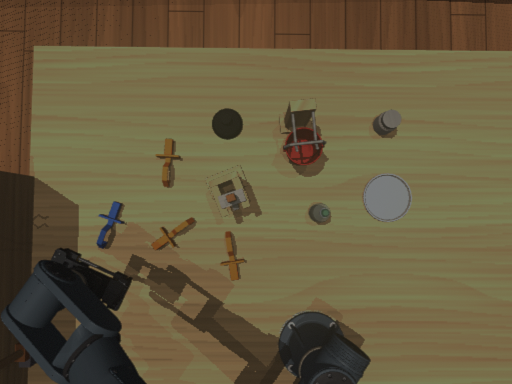

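The scene view shows the holder with the real hook (scene (188,278), top (199,231)), the bucket on the bracket (top (146,304)), the saucer (top (198,386)), and the cruet (top (213,319)) between them. The other orange and blue hooks lying around are look-alikes.

```bash
python3 - <<'E'
from h import *
np.set_printoptions(suppress=True,precision=4)
c=capture('top');
for n,p,z in [('hook',(198.8,229.7),.16),('rest',(200,230.9),.16),('seats',(146,303.3),.182),('bail',(143.2,306.6),.186),('bucket',(153.4,302.4),.041),('saucer',(199,386.4),0),('cruet',(214,318.2),0),('plunger',(121.8,227.6),0),('jar',(128.6,383.6),0)]:
    print(n,atz(c,p,z))
k=capture('scene')
for n,p,z in [('rest',(188.6,278.7),.16),('seats',(203,202.9),.182),('bail',(201.4,200.3),.186),('bucket',(237.8,208.1),.041),('saucer',(212.3,135.6),0),('cruet',(210.5,200.1),0),('plunger',(280.3,273.1),0),('jar',(255.6,110.7),0)]:
    print('s',n,atz(k,p,z))
for n in['saucer','cruet','plunger','jar','bucket']:
    d=trace('top',n)[0];ys,xs=np.nonzero(d['pixels']);print(n,d['bbox'],ys.mean(),xs.mean())
im=c['img'][:,:,::-1]
a=cv2.resize(im[160:225,195:265],None,fx=5.6,fy=5.6,interpolation=3);b=cv2.resize(im[90:170,265:335],None,fx=5.6,fy=5.6,interpolation=3)
H=max(a.shape[0],b.shape[0]);o=np.zeros((H,a.shape[1]+b.shape[1],3),np.uint8);o[:a.shape[0],:a.shape[1]]=a;o[:b.shape[0],a.shape[1]:]=b
cv2.imwrite('pics/crop1.png',o)
E
```

```text
hook [0.4529 0.2496 0.16  ]
rest [0.4496 0.2462 0.16  ]
seats [0.5989 0.0468 0.182 ]
bail [0.606  0.0382 0.186 ]
bucket [0.5994 0.0321 0.041 ]
saucer [ 0.4603 -0.2425  0.    ]
cruet [ 0.4112 -0.0233  0.    ]
plunger [0.7062 0.2683 0.    ]
jar [ 0.688  -0.2358  0.    ]
s rest [0.4532 0.2521 0.16  ]
s seats [0.6082 0.0456 0.182 ]
s bail [0.6074 0.0376 0.186 ]
s bucket [0.599  0.0538 0.041 ]
s saucer [ 0.4724 -0.2461 -0.    ]
s cruet [ 0.4148 -0.0268  0.    ]
s plunger [0.699  0.2772 0.    ]
s jar [ 0.6976 -0.2346  0.    ]
saucer [363.0, 172.1, 48.2, 50.3] 197.13776337115073 387.2539168017288
cruet [306.3, 202.2, 27.7, 20.1] 212.27900552486187 319.56353591160223
plunger [212.7, 107.5, 32.8, 29.6] 123.74683544303798 227.0168776371308
jar [374.5, 111.1, 28.0, 20.7] 122.03118503118503 386.6070686070686Traceback (most recent call last):
  File "<stdin>", line 10, in <module>
IndexError: list index out of range
```

```bash
python3 -m jog '[{"tz":-3.5},{"tz":-3.5},{"tx":-4.3,"ty":-3.9},{"tx":-4.3,"ty":-3.9},{"tx":-4.3,"ty":-3.9},{"tx":-4.3,"ty":-3.9},{"tx":-4.3,"ty":-3.9},{"tx":-4.3,"ty":-3.9}]'
python3 - <<'E'
from h import *
np.set_printoptions(suppress=True,precision=4)
c=capture('top')
im=c['img'][:,:,::-1]
s=read_state();print(s['position'],s['tcp_rot'])
w=capture('wrist');print(w['tool_from_camera'],w['vertical_fov'])
a=cv2.resize(im[90:175,265:345],None,fx=4.5,fy=4.5,interpolation=3)
o=np.zeros((384,512+360,3),np.uint8);o[:,:512]=w['img'][:,:,::-1];o[:382,512:]=a[:382];cv2.imwrite('pics/c1.png',cv2.resize(o,None,fx=.917,fy=.917))
cv2.imwrite('pics/w1.png',w['img'][:,:,::-1])
look('wrist',['hook','rest','holder'])
T=np.eye(4);T[:3,:3]=s['tcp_rot'];T[:3,3]=s['position'];T=T@w['tool_from_camera']
for n in['hook','rest']:
  for d in landmark_of('wrist',n)[:2]: print(n,atz(w,d['point'],.16,T))
E
```

```text
[0.257  0.5697 0.2416] [[-0.9115  0.4112 -0.    ]
 [ 0.4112  0.9115 -0.    ]
 [ 0.     -0.     -1.    ]]
[[-0.0004  0.9682  0.2502  0.0691]
 [ 1.      0.0004  0.0002 -0.0001]
 [ 0.0001  0.2502 -0.9682 -0.1427]
 [ 0.      0.      0.      1.    ]] 61.41135481999309
wrist hook p 0.95 [267.3 195.6]
wrist hook p 0.94 [243.9 344. ]
hook [0.2835 0.5073 0.16  ]
hook [0.312  0.6174 0.16  ]$[0]: bad value
```

View pics/c1.png

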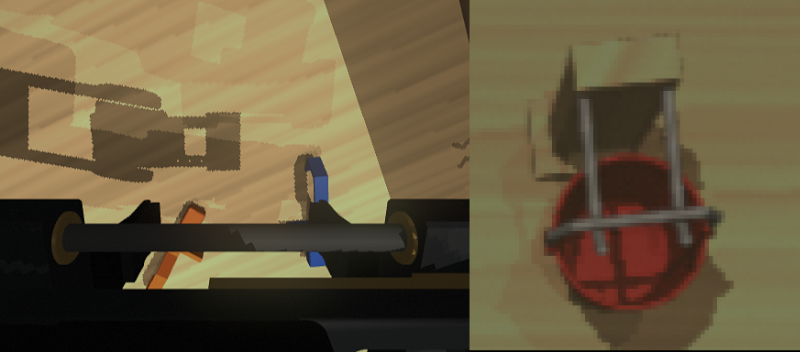

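```bash
python3 -m jog '[{"tx":0,"ty":0,"tz":-3.5,"roll":0,"jaw":1},{"tx":0,"ty":0,"tz":-3.5,"roll":0,"jaw":1},{"tx":-4.3,"ty":-3.9,"tz":0,"roll":0,"jaw":1},{"tx":-4.3,"ty":-3.9,"tz":0,"roll":0,"jaw":1},{"tx":-4.3,"ty":-3.9,"tz":0,"roll":0,"jaw":1},{"tx":-4.3,"ty":-3.9,"tz":0,"roll":0,"jaw":1},{"tx":-4.3,"ty":-3.9,"tz":0,"roll":0,"jaw":1},{"tx":-4.3,"ty":-3.9,"tz":0,"roll":0,"jaw":1}]'
```

```text
time_s: 2.8
position: [0.3771, 0.2929, 0.3119]
tcp_rot: [[-0.912, 0.411, 0.001], [0.411, 0.912, 0.0], [-0.001, 0.001, -1.0]]
force: [0.7, 0.7, 0.5]
opening: 1.001
grasp_force: 0.0
```

```bash
cat >> h.py <<'E'
def wcam():
    s=read_state();w=capture('wrist')
    T=np.eye(4);T[:3,:3]=s['tcp_rot'];T[:3,3]=s['position'];w['T']=T@w['tool_from_camera'];return w
E
python3 - <<'E'
from h import *
w=wcam();cv2.imwrite('pics/w2.png',w['img'][:,:,::-1]);np.save('w2T.npy',w['T']);print(w['cx'],w['cy'])
for n in['hook','rest']:
  for d in landmark_of('wrist',n)[:2]: print(n,d['p'],d['point'],atz(w,d['point'],.16,w['T']))
E
```

```text
255.49984109253668 189.97069002486785
hook 0.79 [56.2, 498.3] [0.36136471 0.52636874 0.16      ]
hook 0.75 [243.3, 416.4] [0.498044   0.41182833 0.16      ]
```

View pics/w2.png

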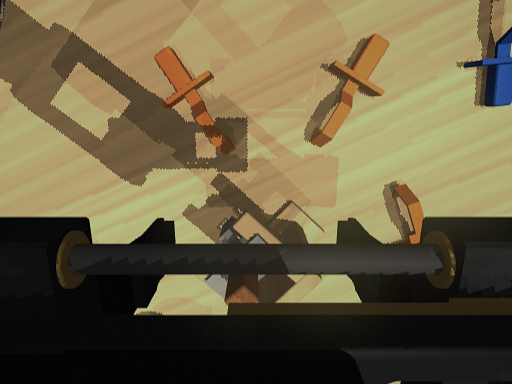

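The wrist view shows the holder and hook at about (250,260), mostly hidden behind the gripper, and rotated about 45° to the tool. I'll roll the tool to match the holder and move past it so the camera gets a clear view.

```bash
python3 -m jog '[{"tx":0,"ty":0,"tz":-1,"roll":-0.15,"jaw":1},{"tx":0,"ty":0,"tz":-1,"roll":-0.15,"jaw":1},{"tx":0,"ty":0,"tz":-1,"roll":-0.15,"jaw":1},{"tx":0,"ty":0,"tz":-1,"roll":-0.15,"jaw":1},{"tx":0,"ty":0,"tz":0,"roll":-0.15,"jaw":1},{"tx":-3.8,"ty":-1.7,"tz":0,"roll":0,"jaw":1},{"tx":-3.8,"ty":-1.7,"tz":0,"roll":0,"jaw":1},{"tx":-3.8,"ty":-1.7,"tz":0,"roll":0,"jaw":1}]'; python3 -m jog '[{"tx":-3.8,"ty":-1.7,"tz":0,"roll":0,"jaw":1},{"tx":0,"ty":0,"tz":0,"roll":0,"jaw":1},{"tx":0,"ty":0,"tz":0,"roll":0,"jaw":1}]'
python3 - <<'E'
from h import *
w=wcam();cv2.imwrite('pics/w3.png',w['img'][:,:,::-1]);np.save('w3T.npy',w['T'])
for n in['hook','rest','holder']:
  for d in landmark_of('wrist',n)[:2]: print(n,d['p'],d['point'],atz(w,d['point'],.16,w['T']))
E
```

```text
time_s: 3.75
position: [0.5015, 0.2847, 0.3518]
tcp_rot: [[-0.946, -0.323, 0.0], [-0.323, 0.946, 0.001], [-0.001, 0.001, -1.0]]
force: [0.3, 0.9, 0.3]
opening: 0.997
grasp_force: 0.0
time_s: 4.05
position: [0.5422, 0.2801, 0.3506]
tcp_rot: [[-0.947, -0.321, -0.002], [-0.321, 0.947, 0.0], [0.002, 0.001, -1.0]]
force: [-1.3, 0.4, -0.1]
opening: 1.002
grasp_force: 0.0
hook 0.97 [215.2, 352.5] [0.55086282 0.39508703 0.16      ]
hook 0.93 [77.4, 249.5] [0.45212625 0.24416205 0.16      ]
```

View pics/w3.png

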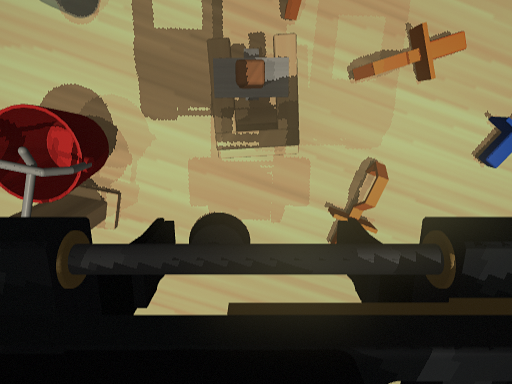

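The wrist view is clear now. The hook's plate spans about (212–290, 57–97) with the grip block at (250,72), the arms are at x≈208–230 and 275–298, and the bucket's bail is at left (0–105,165). I'll zoom in to measure it.

```bash
python3 - <<'E'
import cv2,numpy as np
im=cv2.imread('pics/w3.png')
a=im[20:165,190:320]
a=cv2.convertScaleAbs(a,alpha=1.5,beta=10)
a=cv2.resize(a,None,fx=4,fy=4,interpolation=cv2.INTER_CUBIC)
for i in range(0,130,10): cv2.line(a,(i*4,0),(i*4,6 if i%50 else 14),(0,0,255),1)
for i in range(0,145,10): cv2.line(a,(0,i*4),(6 ,i*4),(0,0,255),1)
cv2.imwrite('pics/c3.png',a)
E
```

```text
(no output)
```

View pics/c3.png

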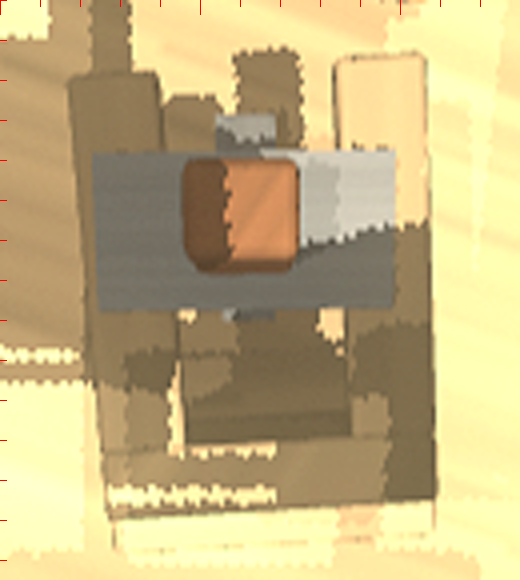

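```bash
python3 - <<'E'
from h import *
np.set_printoptions(suppress=True,precision=4)
w=wcam();T=np.load('w3T.npy')
P=lambda x,y,z: atz(w,(20+y/4-.5,190+x/4-.5),z,T)[:2]
def frame(n,pts,z):
    q=np.array([P(*p,z) for p in pts]); # FL,FR,BR,BL (front= -x)
    print(n,'sides',[round(np.linalg.norm(q[i]-q[(i+1)%4]),4) for i in range(4)],'c',q.mean(0))
    y=(q[0]+q[3]-q[1]-q[2]); x=(q[2]+q[3]-q[0]-q[1])
    print('  yaw from x,y',np.degrees(np.arctan2(x[1],x[0])),np.degrees(np.arctan2(-y[0],y[1])))
    return q
q=frame('holder',[(68,77),(425,55),(437,497),(107,515)],.16)
x=(q[2]+q[3]-q[0]-q[1]);x/=np.linalg.norm(x);print('rest',q.mean(0)-x*(.0165))
frame('plate',[(92,153),(394,150),(396,306),(99,310)],.166)
frame('block',[(183,160),(298,160),(298,270),(183,270)],.218)
s=read_state();R=s['tcp_rot'];print(s['position'],np.degrees(np.arctan2(-R[0][1],R[1][1])))
E
```

```text
holder sides [np.float64(0.0848), np.float64(0.1044), np.float64(0.085), np.float64(0.1042)] c [0.4647 0.2534]
  yaw from x,y 22.124900170503718 -158.11157369085015
rest [0.4494 0.2472]
plate sides [np.float64(0.0714), np.float64(0.0355), np.float64(0.0723), np.float64(0.0357)] c [0.452  0.2456]
  yaw from x,y 20.233623658286273 -160.65187169731826
block sides [np.float64(0.0229), np.float64(0.0209), np.float64(0.0234), np.float64(0.0209)] c [0.4535 0.2458]
  yaw from x,y 18.44880381044135 -161.2886428301177
[0.5411 0.2797 0.352 ] 18.775310661864474
```

```bash
python3 -m jog '[{"tx":3.2,"ty":-0.13,"tz":0,"roll":-0.017,"jaw":1},{"tx":3.2,"ty":-0.13,"tz":0,"roll":0,"jaw":1},{"tx":3.08,"ty":-0.12,"tz":0,"roll":0,"jaw":1},{"tx":0,"ty":0,"tz":4,"roll":0,"jaw":1},{"tx":0,"ty":0,"tz":4,"roll":0,"jaw":1},{"tx":0,"ty":0,"tz":2,"roll":0,"jaw":1},{"tx":0,"ty":0,"tz":0,"roll":0,"jaw":1},{"tx":0,"ty":0,"tz":0,"roll":0,"jaw":1}]'
python3 - <<'E'
from h import *
s=read_state();print(s['position'],np.degrees(np.arctan2(-s['tcp_rot'][0][1],s['tcp_rot'][1][1])))
E
```

```text
time_s: 5.1
position: [0.4543, 0.2443, 0.2523]
tcp_rot: [[-0.942, -0.337, 0.001], [-0.337, 0.942, 0.0], [-0.001, -0.0, -1.0]]
force: [0.4, 0.7, 1.0]
opening: 0.998
grasp_force: 0.0
[0.45425805 0.2442534  0.25232586] 19.692889170070533
```

```bash
python3 -m jog '[{"tx":0.1,"ty":0.1,"tz":3,"roll":0,"jaw":1},{"tx":0,"ty":0,"tz":2,"roll":0,"jaw":1},{"tx":0,"ty":0,"tz":0.8,"roll":0,"jaw":1},{"tx":0,"ty":0,"tz":0,"roll":0,"jaw":1},{"tx":0,"ty":0,"tz":0,"roll":0,"jaw":0.1},{"tx":0,"ty":0,"tz":0,"roll":0,"jaw":0.1},{"tx":0,"ty":0,"tz":0,"roll":0,"jaw":0.1},{"tx":0,"ty":0,"tz":0,"roll":0,"jaw":0.1}]'
python3 -m jog '[{"tx":0,"ty":0,"tz":0,"roll":0,"jaw":0.1},{"tx":0,"ty":0,"tz":0,"roll":0,"jaw":0.1},{"tx":0,"ty":0,"tz":0,"roll":0,"jaw":0.1},{"tx":0,"ty":0,"tz":0,"roll":0,"jaw":0.1}]'
```

```text
time_s: 5.9
position: [0.4533, 0.2446, 0.1942]
tcp_rot: [[-0.942, -0.337, 0.001], [-0.337, 0.942, 0.0], [-0.001, -0.0, -1.0]]
force: [-0.8, -0.3, -0.6]
opening: 0.721
grasp_force: 0.0
time_s: 6.3
position: [0.4529, 0.2445, 0.1935]
tcp_rot: [[-0.942, -0.336, -0.0], [-0.336, 0.942, -0.0], [0.0, -0.0, -1.0]]
force: [0.1, -0.5, -0.5]
opening: 0.359
grasp_force: 0.0
```

```bash
python3 -m jog '[{"tx":0,"ty":0,"tz":0,"roll":0,"jaw":0.1},{"tx":0,"ty":0,"tz":0,"roll":0,"jaw":0.1},{"tx":0,"ty":0,"tz":0,"roll":0,"jaw":0.1},{"tx":0,"ty":0,"tz":0,"roll":0,"jaw":0.1}]'
python3 - <<'E'
from h import *
P=[]
for i in range(5): 
    s=read_state();P.append(s['position']);capture('top')
print(np.mean(P,0),s['opening'],s['grasp_force'],s['joint_positions'])
E
```

```text
time_s: 6.7
position: [0.4529, 0.2446, 0.1935]
tcp_rot: [[-0.942, -0.336, -0.0], [-0.336, 0.942, 0.0], [0.0, 0.0, -1.0]]
force: [-0.4, -0.0, -0.4]
opening: 0.277
grasp_force: 30.0
[0.45291586 0.24458441 0.19350127] 0.27130110987180317 29.992044009268284 [ 1.59139097e+01  2.56873559e+01  1.00675905e+02  9.47887361e-03
  5.36397165e+01 -9.37538730e+01]
```

```bash
python3 -m jog '[{"tx":0,"ty":0,"tz":-1,"roll":0,"jaw":0.1},{"tx":0,"ty":0,"tz":-1.5,"roll":0,"jaw":0.1},{"tx":0,"ty":0,"tz":-2,"roll":0,"jaw":0.1},{"tx":0,"ty":0,"tz":-3,"roll":0,"jaw":0.1},{"tx":0,"ty":0,"tz":-3,"roll":0,"jaw":0.1},{"tx":0,"ty":0,"tz":-3,"roll":0,"jaw":0.1},{"tx":0,"ty":0,"tz":-3,"roll":0.1,"jaw":0.1},{"tx":0,"ty":0,"tz":-3,"roll":0.1,"jaw":0.1}]'
python3 - <<'E'
from h import *
c=capture('top');s=read_state();print(s['position'],s['tcp_rot'],s['force'])
def P(x,y,z): return atz(c,(90+y/4.127-.5,265+(x-470)/4.127-.5),z)
for z in (.17,.19): print(P(547,240,z),P(718,215,z))
E
```

```text
time_s: 7.75
position: [0.4523, 0.2442, 0.3903]
tcp_rot: [[-0.99, -0.139, -0.0], [-0.139, 0.99, -0.0], [0.0, -0.0, -1.0]]
force: [0.3, 0.2, -1.5]
opening: 0.272
grasp_force: 30.0
[0.4549037  0.24509184 0.39576515] [[-0.99065714 -0.13598308  0.0103454 ]
 [-0.13596161  0.99071028  0.00275499]
 [-0.01062392  0.00132267 -0.99994269]] [1.52393511 0.72240326 1.02385327]
[0.59587073 0.10145618 0.17      ] [ 0.61372313 -0.01425676  0.17      ]
[0.59259985 0.10290926 0.19      ] [ 0.6101281  -0.01070263  0.19      ]
```

```bash
python3 -m jog '[{"tx":-2.7,"ty":-2.7,"tz":0,"roll":0,"jaw":0.1},{"tx":-2.8,"ty":-2.8,"tz":0,"roll":0,"jaw":0.1},{"tx":-2.8,"ty":-2.8,"tz":0,"roll":0,"jaw":0.1},{"tx":-2.8,"ty":-2.8,"tz":0,"roll":0,"jaw":0.1},{"tx":-2.8,"ty":-2.8,"tz":0,"roll":0,"jaw":0.1},{"tx":-2.8,"ty":-2.8,"tz":0,"roll":0,"jaw":0.1},{"tx":-2.7,"ty":-2.7,"tz":0,"roll":0,"jaw":0.1},{"tx":-2.5,"ty":-2.5,"tz":0,"roll":0,"jaw":0.1}]'; python3 -m jog '[{"tx":0,"ty":0,"tz":0,"roll":0,"jaw":0.1},{"tx":0,"ty":0,"tz":0,"roll":0,"jaw":0.1},{"tx":0,"ty":0,"tz":0,"roll":0,"jaw":0.1}]'
python3 - <<'E'
from h import *
w=wcam();cv2.imwrite('pics/w4.png',w['img'][:,:,::-1]);np.save('w4T.npy',w['T'])
for n,z in[('bail',.19),('seats',.182)]:
  for d in landmark_of('wrist',n)[:2]: print(n,d['p'],d['point'],atz(w,d['point'],z,w['T']))
E
```

```text
time_s: 8.6
position: [0.7018, 0.0576, 0.3881]
tcp_rot: [[-0.99, -0.143, -0.001], [-0.143, 0.99, -0.0], [0.001, -0.0, -1.0]]
force: [-0.0, -0.8, -2.1]
opening: 0.275
grasp_force: 30.0
time_s: 8.9
position: [0.7, 0.0597, 0.3883]
tcp_rot: [[-0.99, -0.144, -0.002], [-0.144, 0.99, 0.0], [0.001, 0.001, -1.0]]
force: [-0.8, -0.2, -2.4]
opening: 0.278
grasp_force: 30.0
bail 0.66 [79.0, 250.9] [0.60566443 0.04191725 0.19      ]
seats 0.26 [230.1, 253.3] [0.7681717  0.06751251 0.182     ]
```

View pics/w4.png

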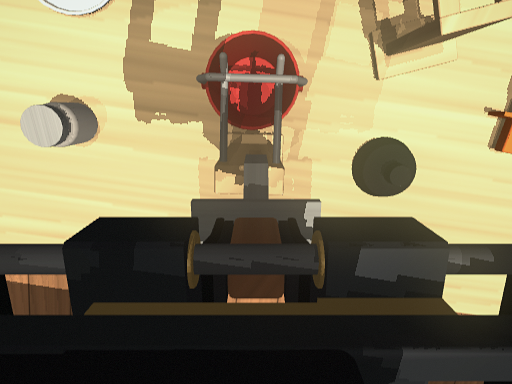

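The wrist view shows the bail bar from (202,79) to (302,80), resting on the pegs at columns 224 and 281. The held hook's plate front edge is at row 199, centred at column 256, and its shank is at (256,160–198).

```bash
python3 - <<'E'
from h import *
np.set_printoptions(suppress=True,precision=4)
w=wcam();T=np.load('w4T.npy');s=read_state();p=s['position'];R=np.array(s['tcp_rot']);print(p,R[:2,:2])
a=atz(w,(79,224),.19,T);b=atz(w,(79.7,281),.19,T);print('bar',a,b,(a+b)/2,np.linalg.norm(a-b),np.degrees(np.arctan2(-(b-a)[0],(b-a)[1])))
a=atz(w,(57,224),.196,T);b=atz(w,(57,281),.196,T);print('tips',(a+b)/2,np.linalg.norm(a-b))
zp=p[2]-.0275
for c in (192,256,320):
    print('plate edge in tool', (R.T@(atz(w,(199,c),zp,T)-p)))
im=w['img'];g=im[60:100,235:270].astype(int);print(g.sum(2)[:, ::8].T)
c=capture('scene');
for n in('bail','seats'):
  for d in landmark_of('scene',n)[:1]:print(n,atz(c,d['point'],.19))
c=capture('top')
for d in landmark_of('top','saucer')[:1]:print(d)
for n,z in(('saucer',.012),('cruet',.12),('jar',.095)):
  for d in trace('top',n)[:1]:
    k,_=cv2.findContours(d['pixels'].astype(np.uint8),0,1);k=max(k,key=len);e=cv2.fitEllipse(k);print(n,e,atz(c,e[0][::-1],z))
E
```

```text
[0.7003 0.06   0.3892] [[-0.9896 -0.1441]
 [-0.1441  0.9896]]
bar [0.6095 0.0153 0.19  ] [0.602  0.0719 0.19  ] [0.6058 0.0436 0.19  ] 0.05709204685574333 7.562210869486221
tips [0.5859 0.0408 0.196 ] 0.05518531463212049
plate edge in tool [ 0.0205 -0.0345  0.0275]
plate edge in tool [0.0205 0.0004 0.0275]
plate edge in tool [0.0205 0.0353 0.0275]
[[202 186 272 291 254 257 258 242 217 329 385 381 341 339 410 464 513 527
  490 435 374 274 187 197 197 195 185 298 368 358 357 359 360 362 360 362
  363 345 321 322]
 [389 387 391 324 241 246 262 240 219 339 399 393 307 290 396 458 510 534
  497 443 393 284 181 198 193 196 195 196 197 194 195 194 193 200 193 194
  197 197 194 196]
 [231 233 233 231 231 231 231 203 172 169 171 167 164 267 378 444 496 537
  508 455 409 294 164 167 170 167 168 169 168 170 168 170 170 169 168 166
  169 165 166 166]
 [368 364 366 367 371 293 200 192 177 175 170 281 261 208 342 434 484 528
  519 469 429 325 198 164 171 170 167 169 168 167 173 173 173 170 169 171
  163 166 172 167]
 [211 312 374 371 370 374 297 186 177 185 183 183 170 249 353 417 472 525
  542 492 430 366 353 350 330 333 333 336 333 337 335 339 337 340 341 344
  351 359 279 167]]
bail [0.5961 0.0343 0.19  ]
{'point': [196.1, 388.5], 'p': 0.57}
saucer ((389.8962707519531, 197.40223693847656), (41.671382904052734, 50.07745361328125), 0.9352117776870728) [ 0.465  -0.2497  0.012 ]
jar ((386.5363464355469, 121.93317413330078), (20.259960174560547, 30.14894676208496), 55.89133834838867) [ 0.6879 -0.2137  0.095 ]
```

```bash
python3 -m jog '[{"tx":2.6,"ty":0,"tz":0,"roll":0,"jaw":0.1},{"tx":3.0,"ty":-0.1,"tz":0,"roll":0,"jaw":0.1},{"tx":3.0,"ty":-0.1,"tz":0,"roll":0,"jaw":0.1},{"tx":3.0,"ty":0,"tz":0,"roll":0,"jaw":0.1},{"tx":2.5,"ty":0,"tz":0,"roll":0,"jaw":0.1},{"tx":2.0,"ty":0,"tz":0,"roll":0,"jaw":0.1},{"tx":0,"ty":0,"tz":2,"roll":0,"jaw":0.1},{"tx":0,"ty":0,"tz":2,"roll":0,"jaw":0.1}]'; python3 -m jog '[{"tx":0,"ty":0,"tz":0,"roll":0,"jaw":0.1},{"tx":0,"ty":0,"tz":0,"roll":0,"jaw":0.1}]'
```

```text
time_s: 10.3
position: [0.5419, 0.0339, 0.3495]
tcp_rot: [[-0.99, -0.142, 0.004], [-0.142, 0.99, -0.0], [-0.003, -0.001, -1.0]]
force: [0.3, -0.6, -1.5]
opening: 0.275
grasp_force: 30.0
time_s: 10.5
position: [0.5421, 0.034, 0.3488]
tcp_rot: [[-0.99, -0.143, -0.0], [-0.143, 0.99, 0.0], [0.0, 0.0, -1.0]]
force: [0.6, 0.2, -1.1]
opening: 0.273
grasp_force: 30.0
```

```bash
python3 -m jog '[{"tx":0,"ty":0,"tz":2,"roll":0,"jaw":0.1},{"tx":0,"ty":0,"tz":2,"roll":0,"jaw":0.1},{"tx":0,"ty":0,"tz":1.6,"roll":0,"jaw":0.1},{"tx":0,"ty":0,"tz":1.0,"roll":0,"jaw":0.1},{"tx":0,"ty":0,"tz":0,"roll":0,"jaw":0.1},{"tx":0,"ty":0,"tz":0,"roll":0,"jaw":0.1},{"tx":0,"ty":0,"tz":0,"roll":0,"jaw":0.1}]'
python3 - <<'E'
from h import *
s=capture('scene');w=wcam()
a=cv2.resize(s['img'][140:280,130:300],None,fx=2.74,fy=2.74,interpolation=2)
o=np.hstack([cv2.resize(w['img'],(465,349)),cv2.resize(a,(330,349))])
cv2.imwrite('pics/c5.png',o[:,:,::-1])
E
```

```text
time_s: 11.2
position: [0.5428, 0.034, 0.2838]
tcp_rot: [[-0.99, -0.143, 0.003], [-0.143, 0.99, -0.0], [-0.003, -0.001, -1.0]]
force: [-0.8, 0.9, -1.1]
opening: 0.272
grasp_force: 30.0
```

View pics/c5.png

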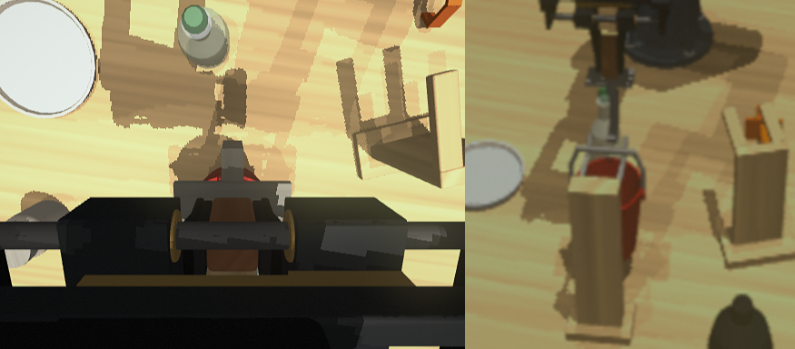

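The pictures show the hook in front of the bail (right inset, around (610,130)), centred between its sides. The cruet at (205,35) and saucer at (45,55) are clear. I'll advance under the bar.

```bash
python3 -m jog '[{"tx":-1.2,"ty":0,"tz":0,"roll":0,"jaw":0.1},{"tx":-1.5,"ty":0,"tz":0,"roll":0,"jaw":0.1},{"tx":-1.5,"ty":0.06,"tz":0,"roll":0,"jaw":0.1},{"tx":-1.2,"ty":0,"tz":0,"roll":0,"jaw":0.1},{"tx":-0.96,"ty":0,"tz":0,"roll":0,"jaw":0.1},{"tx":0,"ty":0,"tz":0,"roll":0,"jaw":0.1},{"tx":0,"ty":0,"tz":0,"roll":0,"jaw":0.1}]'
```

```text
time_s: 12.0
position: [0.6044, 0.0438, 0.2822]
tcp_rot: [[-0.99, -0.143, -0.001], [-0.143, 0.99, 0.0], [0.001, 0.0, -1.0]]
force: [0.7, -0.0, -1.7]
opening: 0.28
grasp_force: 30.0
```

```bash
python3 -m jog '[{"tx":0,"ty":0,"tz":-0.8,"roll":0,"jaw":0.1},{"tx":0,"ty":0,"tz":-0.6,"roll":0,"jaw":0.1},{"tx":0,"ty":0,"tz":-0.4,"roll":0,"jaw":0.1},{"tx":0,"ty":0,"tz":-0.3,"roll":0,"jaw":0.1},{"tx":0,"ty":0,"tz":-0.3,"roll":0,"jaw":0.1},{"tx":0,"ty":0,"tz":-0.3,"roll":0,"jaw":0.1},{"tx":0,"ty":0,"tz":0,"roll":0,"jaw":0.1},{"tx":0,"ty":0,"tz":0,"roll":0,"jaw":0.1}]'
python3 -m jog '[{"tx":0,"ty":0,"tz":-0.4,"roll":0,"jaw":0.1},{"tx":0,"ty":0,"tz":-0.5,"roll":0,"jaw":0.1},{"tx":0,"ty":0,"tz":-0.6,"roll":0,"jaw":0.1},{"tx":0,"ty":0,"tz":-0.7,"roll":0,"jaw":0.1},{"tx":0,"ty":0,"tz":-0.5,"roll":0,"jaw":0.1},{"tx":0,"ty":0,"tz":-0.3,"roll":0,"jaw":0.1},{"tx":0,"ty":0,"tz":0,"roll":0,"jaw":0.1},{"tx":0,"ty":0,"tz":0,"roll":0,"jaw":0.1}]'
python3 - <<'E'
from h import *
np.set_printoptions(suppress=True,precision=4)
s=read_state();print(s['position'],s['force'])
c=snap('scene','s6.png')
for n,z in(('bail',.205),):
  for d in landmark_of('scene',n)[:1]:print(n,d['point'],atz(c,d['point'],z))
c=snap('top','t6.png')
im0=cv2.imread('pics/top0.png')
def sauc(im):
    h=cv2.cvtColor(im,cv2.COLOR_BGR2HSV)[165:232,355:420];m=((h[...,1]<50)&(h[...,2]>110)).astype(np.uint8)
    k,_=cv2.findContours(m,0,1);k=cv2.convexHull(max(k,key=len));e=cv2.fitEllipse(k);return (e[0][1]+165,e[0][0]+355),e[1]
for f in('top0','t6'):
    q=sauc(cv2.imread(f'pics/{f}.png'));print(f,q,atz(c,q[0],.01))
E
```

```text
time_s: 12.8
position: [0.6044, 0.0437, 0.309]
tcp_rot: [[-0.99, -0.143, -0.001], [-0.143, 0.99, 0.0], [0.001, 0.0, -1.0]]
force: [0.2, 0.2, -4.6]
opening: 0.268
grasp_force: 30.0
time_s: 13.6
position: [0.6046, 0.0438, 0.3395]
tcp_rot: [[-0.99, -0.143, -0.0], [-0.143, 0.99, 0.0], [0.0, 0.0, -1.0]]
force: [0.4, 0.4, -4.9]
opening: 0.275
grasp_force: 30.0
[0.6046 0.0438 0.3395] [ 0.4049  0.4156 -4.8853]
bail [187.7, 203.4] [0.5626 0.0354 0.205 ]
top0 ((196.9970874786377, 387.3890953063965), (47.47775650024414, 48.62629699707031)) [ 0.4664 -0.2423  0.01  ]
t6 ((197.23906326293945, 387.710750579834), (47.03377151489258, 48.68767166137695)) [ 0.4656 -0.2434  0.01  ]
```

```bash
python3 -m jog '[{"tx":0,"ty":0,"tz":0.4,"roll":0,"jaw":0.1},{"tx":0.2,"ty":0,"tz":0.4,"roll":0,"jaw":0.1},{"tx":0.5,"ty":0,"tz":0,"roll":0,"jaw":0.1},{"tx":0.8,"ty":0,"tz":0,"roll":0,"jaw":0.1},{"tx":1,"ty":0,"tz":0,"roll":0,"jaw":0.1},{"tx":1.2,"ty":0,"tz":0,"roll":0,"jaw":0.1},{"tx":1.2,"ty":0,"tz":0,"roll":0,"jaw":0.1},{"tx":1.0,"ty":0,"tz":0,"roll":0,"jaw":0.1}]'
python3 -m jog '[{"tx":0.7,"ty":-0.2,"tz":0,"roll":0,"jaw":0.1},{"tx":0.4,"ty":-0.5,"tz":0,"roll":0,"jaw":0.1},{"tx":0.2,"ty":-0.9,"tz":0,"roll":0,"jaw":0.1},{"tx":0.2,"ty":-1.2,"tz":0,"roll":0,"jaw":0.1},{"tx":0.2,"ty":-1.4,"tz":0,"roll":0,"jaw":0.1},{"tx":0.2,"ty":-1.5,"tz":0,"roll":0,"jaw":0.1},{"tx":0.2,"ty":-1.5,"tz":0,"roll":0,"jaw":0.1},{"tx":0.2,"ty":-1.5,"tz":0,"roll":0,"jaw":0.1}]'
```

```text
time_s: 14.55
position: [0.5449, 0.0352, 0.3318]
tcp_rot: [[-0.99, -0.143, -0.0], [-0.143, 0.99, -0.0], [0.0, -0.0, -1.0]]
force: [0.5, 0.4, -4.3]
opening: 0.272
grasp_force: 30.0
time_s: 15.35
position: [0.5361, -0.0558, 0.3314]
tcp_rot: [[-0.99, -0.142, -0.0], [-0.142, 0.99, -0.0], [0.0, -0.0, -1.0]]
force: [-0.8, -1.1, -4.5]
opening: 0.273
grasp_force: 30.0
```

```bash
python3 -m jog '[{"tx":0.3,"ty":-1.6,"tz":0,"roll":0,"jaw":0.1},{"tx":0.4,"ty":-1.6,"tz":0,"roll":0,"jaw":0.1},{"tx":0.5,"ty":-1.6,"tz":0,"roll":0,"jaw":0.1},{"tx":0.7,"ty":-1.6,"tz":0,"roll":0,"jaw":0.1},{"tx":0.9,"ty":-1.6,"tz":0,"roll":0,"jaw":0.1},{"tx":1.0,"ty":-1.6,"tz":0,"roll":0,"jaw":0.1},{"tx":1.0,"ty":-1.6,"tz":0,"roll":0,"jaw":0.1},{"tx":1.0,"ty":-1.5,"tz":0,"roll":0,"jaw":0.1}]'
python3 -m jog '[{"tx":1.0,"ty":-1.4,"tz":0,"roll":0,"jaw":0.1},{"tx":0.9,"ty":-1.2,"tz":0,"roll":0,"jaw":0.1},{"tx":0.8,"ty":-0.9,"tz":0,"roll":0,"jaw":0.1},{"tx":0.5,"ty":-0.7,"tz":0,"roll":0,"jaw":0.1},{"tx":0.3,"ty":-0.4,"tz":0,"roll":0,"jaw":0.1},{"tx":0,"ty":-0.2,"tz":0,"roll":0,"jaw":0.1},{"tx":0,"ty":0,"tz":0,"roll":0,"jaw":0.1},{"tx":0,"ty":0,"tz":0,"roll":0,"jaw":0.1}]'
python3 - <<'E'
from h import *
np.set_printoptions(suppress=True,precision=4)
s=read_state();print(s['position'],s['force'])
c=snap('scene','s7.png')
w=wcam();cv2.imwrite('pics/w7.png',w['img'][:,:,::-1])
a=cv2.resize(c['img'][110:270,70:270],(436,349),interpolation=2)
o=np.hstack([cv2.resize(w['img'],(364,349)),a])
cv2.imwrite('pics/c7.png',o[:,:,::-1])
E
```

```text
time_s: 16.15
position: [0.4962, -0.1897, 0.3315]
tcp_rot: [[-0.99, -0.142, 0.0], [-0.142, 0.99, -0.0], [-0.0, -0.0, -1.0]]
force: [-0.3, -0.1, -2.9]
opening: 0.273
grasp_force: 30.0
time_s: 16.95
position: [0.4692, -0.2401, 0.3315]
tcp_rot: [[-0.99, -0.143, 0.0], [-0.143, 0.99, 0.0], [-0.0, 0.0, -1.0]]
force: [-0.1, -1.3, -3.8]
opening: 0.273
grasp_force: 30.0
[ 0.4692 -0.2401  0.3315] [-0.0929 -1.2612 -3.8288]
```

View pics/c7.png

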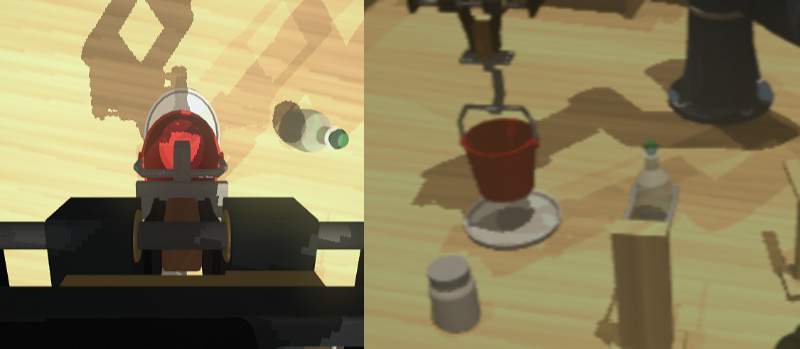

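The bucket hangs upright over the saucer (right inset: bucket (500,155), saucer (512,218)), and the cruet and jar are undisturbed. Lowering it now.

```bash
python3 -m jog '[{"tx":0,"ty":-0.1,"tz":0.7,"roll":0,"jaw":0.1},{"tx":0,"ty":-0.1,"tz":1,"roll":0,"jaw":0.1},{"tx":0,"ty":0,"tz":1.2,"roll":0,"jaw":0.1},{"tx":0,"ty":0,"tz":1.1,"roll":0,"jaw":0.1},{"tx":0,"ty":0,"tz":0.8,"roll":0,"jaw":0.1},{"tx":0,"ty":0,"tz":0.5,"roll":0,"jaw":0.1},{"tx":0,"ty":0,"tz":0.3,"roll":0,"jaw":0.1},{"tx":0,"ty":0,"tz":0.2,"roll":0,"jaw":0.1}]'
python3 -m jog '[{"tx":0,"ty":0,"tz":0.2,"roll":0,"jaw":0.1},{"tx":0,"ty":0,"tz":0.2,"roll":0,"jaw":0.1},{"tx":0,"ty":0,"tz":0.2,"roll":0,"jaw":0.1},{"tx":0,"ty":0,"tz":0.2,"roll":0,"jaw":0.1},{"tx":0,"ty":0,"tz":0.2,"roll":0,"jaw":0.1},{"tx":0,"ty":0,"tz":0.2,"roll":0,"jaw":0.1},{"tx":0,"ty":0,"tz":0.2,"roll":0,"jaw":0.1},{"tx":0,"ty":0,"tz":0,"roll":0,"jaw":0.1}]'
```

```text
time_s: 17.85
position: [0.4694, -0.2426, 0.2734]
tcp_rot: [[-0.99, -0.143, 0.0], [-0.143, 0.99, -0.0], [-0.0, -0.0, -1.0]]
force: [0.7, -0.4, -4.3]
opening: 0.276
grasp_force: 30.0
time_s: 18.65
position: [0.4693, -0.2426, 0.2595]
tcp_rot: [[-0.99, -0.143, 0.0], [-0.143, 0.99, -0.0], [-0.0, -0.0, -1.0]]
force: [1.2, -0.7, -1.4]
opening: 0.273
grasp_force: 30.0
```

```bash
python3 -m jog '[{"tx":0,"ty":0,"tz":0.6,"roll":0,"jaw":0.1},{"tx":0,"ty":0,"tz":0.7,"roll":0,"jaw":0.1},{"tx":0,"ty":0,"tz":0.5,"roll":0,"jaw":0.1},{"tx":0,"ty":0,"tz":0,"roll":0,"jaw":0.1},{"tx":0,"ty":0,"tz":0,"roll":0,"jaw":0.1},{"tx":0,"ty":0,"tz":0,"roll":0,"jaw":0.1}]'
python3 -m jog '[{"tx":0.6,"ty":0,"tz":0,"roll":0,"jaw":0.1},{"tx":1,"ty":0,"tz":0,"roll":0,"jaw":0.1},{"tx":1.2,"ty":0,"tz":0,"roll":0,"jaw":0.1},{"tx":1.4,"ty":0,"tz":0,"roll":0,"jaw":0.1},{"tx":1.4,"ty":0,"tz":0,"roll":0,"jaw":0.1},{"tx":1.4,"ty":0,"tz":0,"roll":0,"jaw":0.1},{"tx":1,"ty":0,"tz":0,"roll":0,"jaw":0.1},{"tx":0,"ty":0,"tz":0,"roll":0,"jaw":0.1}]'
```

```text
time_s: 19.25
position: [0.4694, -0.2427, 0.2417]
tcp_rot: [[-0.99, -0.143, 0.0], [-0.143, 0.99, -0.0], [-0.0, -0.0, -1.0]]
force: [0.7, -0.5, -0.8]
opening: 0.27
grasp_force: 30.0
time_s: 20.05
position: [0.3885, -0.2539, 0.2416]
tcp_rot: [[-0.99, -0.141, -0.001], [-0.141, 0.99, 0.001], [0.001, 0.001, -1.0]]
force: [1.1, 0.9, -1.8]
opening: 0.273
grasp_force: 30.0
```

```bash
python3 -m jog '[{"tx":0,"ty":0,"tz":-2,"roll":0,"jaw":0.1},{"tx":0,"ty":0,"tz":-3,"roll":0,"jaw":0.1},{"tx":0,"ty":0,"tz":-3,"roll":0,"jaw":0.1},{"tx":0,"ty":0,"tz":-3,"roll":0,"jaw":0.1},{"tx":-0.5,"ty":1.5,"tz":-1,"roll":0,"jaw":0.1},{"tx":-0.8,"ty":2.5,"tz":0,"roll":0,"jaw":0.1},{"tx":-1,"ty":3.5,"tz":0,"roll":0,"jaw":0.1},{"tx":-1,"ty":3.5,"tz":0,"roll":0,"jaw":0.1}]'
python3 -m jog '[{"tx":-1,"ty":3.8,"tz":0,"roll":0,"jaw":0.1},{"tx":-1,"ty":3.8,"tz":0,"roll":0,"jaw":0.1},{"tx":-1,"ty":3.8,"tz":0,"roll":0,"jaw":0.1},{"tx":-1,"ty":3.8,"tz":0,"roll":0,"jaw":0.1},{"tx":-1,"ty":3.8,"tz":0,"roll":0,"jaw":0.1},{"tx":-1,"ty":3.8,"tz":0,"roll":0,"jaw":0.1},{"tx":-1,"ty":3.8,"tz":0,"roll":0,"jaw":0.1},{"tx":-1,"ty":3.5,"tz":0,"roll":0,"jaw":0.1}]'
python3 - <<'E'
from h import *
s=read_state();p=np.array(s['position']);R=np.array(s['tcp_rot']);print(p,np.degrees(np.arctan2(-R[0,1],R[1,1])),100*R.T@(np.array([.4529,.2446,p[2]])-p))
E
```

```text
time_s: 20.85
position: [0.4066, -0.138, 0.3606]
tcp_rot: [[-0.99, -0.142, -0.001], [-0.142, 0.99, 0.002], [0.001, 0.002, -1.0]]
force: [-0.3, 0.2, -1.5]
opening: 0.276
grasp_force: 30.0
time_s: 21.65
position: [0.4417, 0.1718, 0.3605]
tcp_rot: [[-0.99, -0.144, -0.002], [-0.144, 0.99, 0.001], [0.002, 0.001, -1.0]]
force: [0.2, 0.1, -1.4]
opening: 0.273
grasp_force: 30.0
[0.44173809 0.17179689 0.36045746] 8.271586597511776 [-2.15197317e+00  7.04399175e+00  1.91236391e-03]
```

```bash
python3 -m jog '[{"tx":-0.75,"ty":2.5,"tz":0,"roll":0,"jaw":0.1},{"tx":-0.75,"ty":2.5,"tz":0,"roll":0,"jaw":0.1},{"tx":-0.65,"ty":2.0,"tz":0,"roll":0,"jaw":0.1},{"tx":0,"ty":0,"tz":0,"roll":-0.1,"jaw":0.1},{"tx":0,"ty":0,"tz":0,"roll":-0.1,"jaw":0.1},{"tx":0,"ty":0,"tz":0,"roll":0,"jaw":0.1},{"tx":0,"ty":0,"tz":0,"roll":0,"jaw":0.1},{"tx":0,"ty":0,"tz":0,"roll":0,"jaw":0.1}]'
python3 - <<'E'
from h import *
s=read_state();p=np.array(s['position']);R=np.array(s['tcp_rot']);print(p,np.degrees(np.arctan2(-R[0,1],R[1,1])),100*R.T@(np.array([.4529,.2446,.1935])-p))
E
```

```text
time_s: 22.45
position: [0.4541, 0.2415, 0.3611]
tcp_rot: [[-0.942, -0.335, -0.001], [-0.335, 0.942, 0.0], [0.001, 0.0, -1.0]]
force: [-0.2, -1.2, -2.4]
opening: 0.273
grasp_force: 30.0
[0.45405091 0.2414849  0.36114434] 19.583827156409484 [-9.35484959e-03  3.26969453e-01  1.67645320e+01]
```

```bash
python3 -m jog '[{"tx":0.1,"ty":0.38,"tz":0,"roll":0,"jaw":0.1},{"tx":0,"ty":0,"tz":3,"roll":0,"jaw":0.1},{"tx":0,"ty":0,"tz":3,"roll":0,"jaw":0.1},{"tx":0,"ty":0,"tz":3,"roll":0,"jaw":0.1},{"tx":0,"ty":0,"tz":2.5,"roll":0,"jaw":0.1},{"tx":0,"ty":0,"tz":2,"roll":0,"jaw":0.1},{"tx":0,"ty":0,"tz":1.5,"roll":0,"jaw":0.1},{"tx":0,"ty":0,"tz":0.8,"roll":0,"jaw":0.1}]'
python3 -m jog '[{"tx":0,"ty":0,"tz":0.4,"roll":0,"jaw":0.1},{"tx":0,"ty":0,"tz":0.2,"roll":0,"jaw":0.1},{"tx":0,"ty":0,"tz":0.2,"roll":0,"jaw":0.1},{"tx":0,"ty":0,"tz":0.1,"roll":0,"jaw":0.1},{"tx":0,"ty":0,"tz":0,"roll":0,"jaw":0.1}]'
```

```text
time_s: 23.25
position: [0.4517, 0.2445, 0.2023]
tcp_rot: [[-0.942, -0.336, -0.002], [-0.336, 0.942, -0.0], [0.002, 0.0, -1.0]]
force: [-0.1, 0.3, -1.8]
opening: 0.273
grasp_force: 30.0
time_s: 23.75
position: [0.4525, 0.2446, 0.1949]
tcp_rot: [[-0.942, -0.336, 0.001], [-0.336, 0.942, 0.0], [-0.001, -0.0, -1.0]]
force: [0.5, -1.0, -1.9]
opening: 0.275
grasp_force: 30.0
```

```bash
python3 -m jog '[{"tx":0,"ty":0,"tz":0.1,"roll":0,"jaw":0.1},{"tx":0,"ty":0,"tz":0.1,"roll":0,"jaw":0.1},{"tx":0,"ty":0,"tz":0,"roll":0,"jaw":0.1},{"tx":0,"ty":0,"tz":0,"roll":0,"jaw":0.1}]'
```

```text
time_s: 24.15
position: [0.4526, 0.2447, 0.1935]
tcp_rot: [[-0.942, -0.337, 0.001], [-0.337, 0.942, 0.0], [-0.001, -0.0, -1.0]]
force: [-1.3, -0.5, 5.8]
opening: 0.273
grasp_force: 30.0
```

Contact came at the original height, so I'll release.

```bash
python3 -m jog '[{"tx":0,"ty":0,"tz":0,"roll":0,"jaw":1},{"tx":0,"ty":0,"tz":0,"roll":0,"jaw":1},{"tx":0,"ty":0,"tz":0,"roll":0,"jaw":1},{"tx":0,"ty":0,"tz":0,"roll":0,"jaw":1},{"tx":0,"ty":0,"tz":0,"roll":0,"jaw":1},{"tx":0,"ty":0,"tz":0,"roll":0,"jaw":1},{"tx":0,"ty":0,"tz":0,"roll":0,"jaw":1},{"tx":0,"ty":0,"tz":0,"roll":0,"jaw":1}]'
python3 -m jog '[{"tx":0,"ty":0,"tz":-1.5,"roll":0,"jaw":1},{"tx":0,"ty":0,"tz":-3,"roll":0,"jaw":1},{"tx":0,"ty":0,"tz":-4,"roll":0,"jaw":1},{"tx":-2,"ty":0,"tz":-4,"roll":0,"jaw":1},{"tx":-3.5,"ty":0,"tz":-3,"roll":0,"jaw":1},{"tx":-3.5,"ty":0,"tz":0,"roll":0,"jaw":1},{"tx":0,"ty":0,"tz":0,"roll":0,"jaw":1},{"tx":0,"ty":0,"tz":0,"roll":0,"jaw":1}]'
python3 - <<'E'
from h import *
w=wcam();c=snap('scene','s9.png')
for d in landmark_of('wrist','hook')[:3]: print(d['p'],d['point'],atz(w,d['point'],.16,w['T']))
o=np.hstack([cv2.resize(w['img'],(400,300)),cv2.resize(c['img'][110:290,70:310],(400,300))])
cv2.imwrite('pics/c9.png',o[:,:,::-1])
E
```

```text
time_s: 24.95
position: [0.4523, 0.2446, 0.1925]
tcp_rot: [[-0.942, -0.337, -0.0], [-0.337, 0.942, -0.0], [0.0, -0.0, -1.0]]
force: [-0.1, 1.0, -0.5]
opening: 0.913
grasp_force: 0.0
time_s: 25.75
position: [0.5367, 0.2747, 0.3467]
tcp_rot: [[-0.942, -0.336, -0.002], [-0.336, 0.942, -0.001], [0.002, 0.0, -1.0]]
force: [-0.3, 0.1, -0.6]
opening: 0.997
grasp_force: 0.0
0.96 [226.9, 352.1] [0.55503256 0.39304531 0.16      ]
0.87 [87.9, 254.8] [0.45492219 0.24543949 0.16      ]
0.75 [62.1, 424.3] [0.37831799 0.39008543 0.16      ]
```

View pics/c9.png

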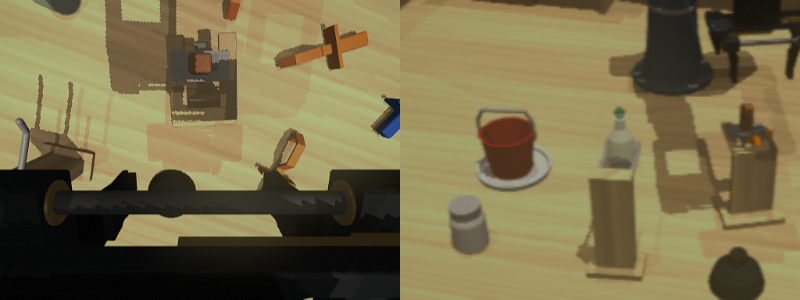

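The bucket is upright in the saucer (right inset (508,150)). The hook lies flat on both arms (left inset (200,65)), a few millimetres from where it started.

```bash
python3 -c "
from rig import *
print(hand_in())"
```

```text
the job is handed in; nothing more can be done
None
```

The job is handed in: the bucket stands upright in the saucer, the reach-hook is back flat in its holder, the cruet, plunger cup and jar looked undisturbed, and it took about 26 s of the 72 s; the hand-in returned no verdict.

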